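# Seat the hot-cut tool in the anvil's square hole

## Robot

A 6-joint arm with a two-finger parallel gripper is mounted at the origin on the work surface. World frame = base frame: x ahead of the robot, y to its left, z up, the work surface at z = 0. Lengths are in mm, angles in rad, forces in N, time in s.
With the tool pointing down it reaches from about 350 to 775 mm from the base axis. Payload 7.3 kg.
Tool frame: the origin (TCP) lies at the very end of the fingers, on their centre line; the grasp point (between the pads) lies 19 mm behind it; z points along the fingers, y is the line along which they close (so a half turn about z gives the same grasp; the last joint's range is limited). The gripper opens to 92 mm and grips with 3 to 60 N. Pads are 19 mm wide; open, the fingers measure 130 mm over their backs; the gripper's body (75 mm by 190 mm) begins 47 mm behind the grasp point.
Start: joints at [-0.146, 0.342, 1.524, -0, 1.275, -0.146], TCP at [525.019, 0.019, 226.741] pointing down, gripper open.
Joint ranges: [-2.53, 2.53], [-0.77, 2.02], [0.04, 2.7], [-1, 4.14], [0.28, 2.66], [-3.11, 3.11]. Speed limits (rad/s): [2.57, 2.57, 3.14, 3.14, 3.14, 3.14].

## Interface

Orientations are given as [roll, pitch, yaw] about the fixed x, y, z axes, in that order (R = Rz(yaw) Ry(pitch) Rx(roll)).
In Python, from plant import bot gives the robot as it stands.
- The arm moves only by the tool jog_arm, never from a script. Its argument "targets" is a list of rows, each an object with "xyz": the shift along the tool's x, y, z as a fraction of full scale, a list of three; "spin": the turn about the tool's z as a fraction of full scale. In form: [{"xyz": [x, y, z], "spin": spin}, ...]. A call has exactly 10 rows; each row shifts and turns the commanded pose from where the row before left it, along the tool's axes as they then stand; what a row does not reach is not made up. Full scale, the value 1, is 80 mm for a shift and 0.1 rad for a turn. A row lasts 1/8 s, in which the tool goes at most 62.5 mm and 10.7 degrees, less where a joint would pass 70% of its speed; a pose out of reach is approached as far as the arm can. A call with a number of a shift or a turn outside -1 to 1 is refused whole. A call with a gripper value outside its range is refused whole. "gripper" is the opening in per cent of the stroke, from 0 (shut) to 100 (fully open), set as the call begins (left out, the last holds). The fingers move at their own pace and stop on an object; the grip force is fixed at half the most. Time passes only in rows, so rows that do not move let the fingers close, or fill a call up. It gives the time, the measured TCP pose, the force, the opening and the grip force at its end, in the units of the state.
- bot.get_obs(): the state, without advancing time (a new reading comes with each control period).
- bot.capture(name): name is "scene" or "side" or "wrist"; returns the picture (400x640x3 uint8, blue, green, red); there is no depth.
- bot.get_calibration(name): a dict with "vfov" (degrees; the focal length in pixels is half the picture's height over the tangent of half this angle, whatever the lens; pixels are square), "cx", "cy" (the principal point, pixels), "eye" and "rotation" of the camera in the world. Camera axes: x right, y down, z forward; pixel columns grow to the right and rows downward; lengths in mm; the calibration is good to about 2 mm. A picture is of the moment at which its call begins: read the wrist's pose just before it. get_calibration takes no time and is no camera call; for the wrist camera it gives the pose at the moment of the call.
- bot.close_job(): hands the job in; it is judged then, once.
The state is a dict: "time": time; "joint_positions": joint angles; "dq": joint speeds; "tau": joint torques, N m; "tool_pos": TCP position; "tcp_rot": TCP orientation; "contact_force": force on the tool from outside, world axes, zero at the start; "moment": the same for the moment, N m; "grip_width": finger opening in mm; "finger_force": force on a finger pad.
Only numpy, scipy, OpenCV 4.12 (cv2) and the standard library are available. Lean on these libraries where they do the work, as an engineer would, in place of code of your own. Each camera call takes 0.05 s, during which the arm holds its last target. There are 200 camera calls.

## Task

Take the hot-cut tool (the one with the chisel edge) out of the wooden rack, turn it so that its square shank matches the square hole in the anvil, and lower it in until its shoulder sits flat on the anvil's face. Keep hold of it until the shank has entered the hole, then let go, and leave the other two tools in the rack.

Things in the scene. Friction and masses are not known exactly. Their poses are not given: they have to be found in the camera images.
- hot_cut: Bright steel chisel tool, 0.7 kg, upright in any rack hole. Origin on its axis at grip height. Block 42 (x) by 30 mm (y), from 22 mm below to 12 mm above origin, then chisel edge along x, 34 above. Shoulder 46 x 46, 10 thick, underside 32 below. Square shank, sides along x, y: 24 wide for 20 mm, then tapers 30 mm to a 14 mm tip, 82 below. Any yaw; fits in any quarter turn.
- anvil_hole (a point): Centre of the mouth of the 28 x 28 mm square through-hole in the fixed bench anvil's flat face, 140 mm up; sides along x and y. Free air below the 35 mm thick heel. x points to the horn: face from 55 mm behind to 145 ahead, 85 wide, then horn to 273. A 12 mm round hole 35 mm behind is not used. Fully home, hot_cut's origin is 32 mm above this point.
- bick: Bystander: dark tool with a pointed round cone, 38 mm at its foot, top 36 mm above origin; same shank, shoulder and origin height as hot_cut. Rack: fixed wooden plank 90 x 340 mm, top 70 mm above the bench, three 37 mm round holes in a row, 115 mm apart; the tools' shoulders rest on it with the shanks hanging in the holes, origins 102 mm above the bench.
- fork: Bystander: dark bending fork, two upright round pins 16 mm thick, 29 mm apart, top 28 mm above origin, in the third rack hole; same shank, shoulder and origin height as hot_cut.
There are look-alikes about, which are no part of the job. What is shaped like the hot_cut but blue or yellow is not meant.

How it is judged:
By the outcome, as a careful person would: the job done as asked, in the order asked, and still so for the second after the job is handed in, with the robot touching nothing.
It also fails if it takes over 42 s, if anything falls off the work surface, if the arm or the gripper's body presses on something with over 40 N, if the wrist force passes 120 N, or if a joint passes its speed limit or range.

## Working session

There is one attempt and no reset: what is moved stays moved. The work goes in short steps, Python scripts to look and compute and a tool call to move; the robot and the scene stay as the last step left them, time stands still between calls to the robot, and variables do not carry over. Pictures are saved under pics/ and viewed, at most 10 in all, crops included, and the job is handed in when it is done.

Besides the shell and the picture viewer there is one more tool, called after "Call:" as a command line: name --argument value ..., lists and objects as JSON in quotes. jog_arm: Moves the arm, as the interface text tells. Shift numbers are shares of 80 mm and turn numbers shares of 0.1 rad, none past 1 either way. Its arguments: {"type":"object","properties":{"targets":{"type":"array","items":{"type":"object","properties":{"xyz":{"type":"array","items":{"type":"number"}},"spin":{"type":"number"}}}},"gripper":{"type":"number"}},"required":["targets"]}

```bash
mkdir -p pics && cat > h.py <<'E'
import numpy as np, cv2
from plant import bot
def ray(c,u,v):
    f=200/np.tan(np.radians(c['vfov'])/2)
    d=np.array(c['rotation'])@np.array([(u-c['cx'])/f,(v-c['cy'])/f,1.])
    return np.array(c['eye'],float),d
def onz(c,u,v,z):
    e,d=ray(c,u,v); return e+d*(z-e[2])/d[2]
def tri(c1,p1,c2,p2):
    e1,d1=ray(c1,*p1); e2,d2=ray(c2,*p2)
    s=np.linalg.lstsq(np.c_[d1,-d2],e2-e1,rcond=None)[0]
    a,b=e1+d1*s[0],e2+d2*s[1]; return (a+b)/2,np.linalg.norm(a-b)
def proj(c,p):
    f=200/np.tan(np.radians(c['vfov'])/2)
    q=np.array(c['rotation']).T@(np.array(p,float)-c['eye']); return f*q[0]/q[2]+c['cx'],f*q[1]/q[2]+c['cy']
E
python3 - <<'E'
from h import *
for n in ("scene","side"):
    i=bot.capture(n); cv2.imwrite(f"pics/{n}.png",i); print(n,bot.get_calibration(n))
w=bot.get_calibration("wrist"); i=bot.capture("wrist"); cv2.imwrite("pics/wrist.png",i); print(w)
s=bot.get_obs(); print(s)
E
```

```text
scene {'vfov': 55.402635149547656, 'cx': 312.51773450910224, 'cy': 196.06354412829234, 'eye': array([1074.92905972,  313.34245894,  675.5330048 ]), 'rotation': array([-2.28476101, -0.02195637,  2.12298693])}
side {'vfov': 54.56377502496002, 'cx': 314.8132734986379, 'cy': 191.23103874667515, 'eye': array([ 172.21647057, -758.3284187 ,  800.75898271]), 'rotation': array([-2.20898468,  0.02056419, -0.47538914])}
{'vfov': 61.535878347396036, 'cx': 312.230881932187, 'cy': 203.8473081258679, 'eye': array([524.22650289,  80.38426022, 385.33668337]), 'rotation': array([ 2.83728266e+00,  1.39923139e-03, -4.52725767e-04])}
{'time': 0.15, 'joint_positions': array([-1.46015449e-01,  3.42546672e-01,  1.52479806e+00, -3.77040085e-05,
        1.27537682e+00, -1.46020953e-01]), 'dq': array([-7.82741432e-05, -3.65308185e-03, -3.83103483e-03, -3.89249953e-04,
        5.22711418e-04,  4.77734948e-04]), 'tau': array([ 7.52666965e-04, -4.31470585e+01, -2.44352603e+01,  7.18239485e-02,
        5.38185902e-02, -1.32920518e-04]), 'tool_pos': array([5.24699655e+02, 4.67204999e-02, 2.26212748e+02]), 'tcp_rot': array([-3.14047052e+00, -1.28583154e-04,  1.57081276e+00]), 'contact_force': array([-0.23458394,  0.40695867,  0.99521685]), 'moment': array([ 0.02989924, -0.02054736,  0.02146481]), 'finger_force': 0.0, 'grip_width': 91.97849914529847}
```

View pics/scene.png

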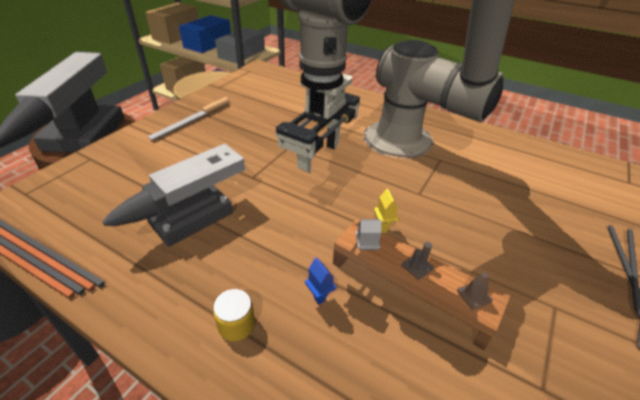

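View pics/side.png

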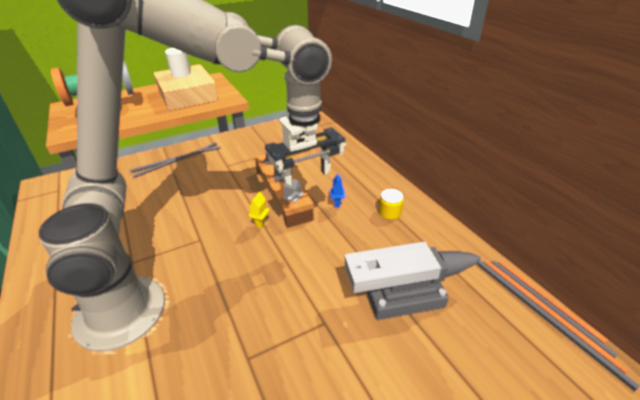

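The scene view shows the bright steel tool at (370,233), in the end hole of the rack. The fork is at (420,258) and the cone at (478,290). The blue look-alike is at (320,278) and the yellow one at (387,208), both off the rack. The anvil hole is near (214,159). In the side view the steel tool is at (292,190) and the anvil's square hole is near (373,265). I choose the steel tool at (370,233) and check it in one close crop.

```bash
sed -i "s/np.array(c\['rotation'\])/Rm(c)/" h.py && cat >> h.py <<'E'
from scipy.spatial.transform import Rotation
def Rm(c): return Rotation.from_euler('xyz',c['rotation']).as_matrix()
E
python3 - <<'E'
from h import *
a=cv2.imread('pics/scene.png'); b=cv2.imread('pics/side.png'); w=cv2.imread('pics/wrist.png')
z=lambda i,x,y:cv2.resize(i[y:y+50,x:x+66],(396,300),interpolation=cv2.INTER_CUBIC)
cv2.imwrite('pics/m.png',np.vstack([np.hstack([z(a,340,205),z(a,180,135)]),np.hstack([z(b,335,240),cv2.resize(w,(396,300))])]))
s=bot.get_calibration('scene'); d=bot.get_calibration('side')
print(onz(s,214,159,140),onz(d,373,265,140),tri(s,(214,159),d,(373,265)))
print(onz(s,370,233,102),onz(s,420,258,102),onz(s,478,290,102),onz(d,292,190,102))
E
```

```text
[ 555.89759143 -269.91832178  140.        ] [ 555.09132312 -273.17856535  140.        ] (array([ 555.26792342, -271.74952635,  138.73758726]), np.float64(1.4951525420392113))
[539.16615444 138.3603563  102.        ] [547.20670529 249.48192056 102.        ] [562.09349514 364.21968156 102.        ] [532.69306945 125.13012681 102.        ]
```

View pics/m.png

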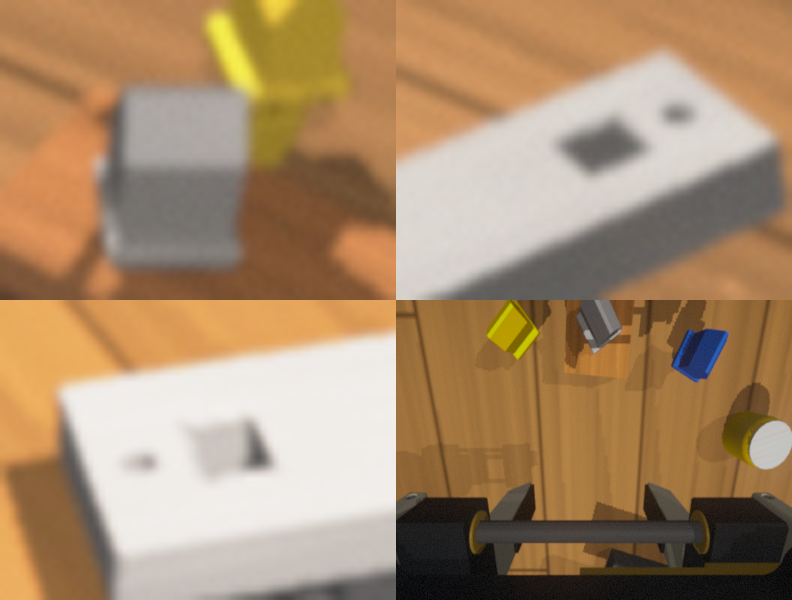

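The crop shows a grey wedge-topped block on a shoulder at the plank's end, which is the hot_cut. The yellow one stands behind the rack on the bench. The anvil's square hole is at scene (214,159.5), and the round hole is the smaller one nearer the heel end. Next I move the wrist camera over the tool.

Call:
jog_arm --targets '[{"xyz": [0.25, 0.05, 0], "spin": 0}, {"xyz": [0.25, 0.05, 0], "spin": 0}, {"xyz": [0.25, 0.05, 0], "spin": 0}, {"xyz": [0.25, 0, 0], "spin": 0}, {"xyz": [0, 0, 0], "spin": 0}, {"xyz": [0, 0, 0], "spin": 0}, {"xyz": [0, 0, 0], "spin": 0}, {"xyz": [0, 0, 0], "spin": 0}, {"xyz": [0, 0, 0], "spin": 0}, {"xyz": [0, 0, 0], "spin": 0}]' --gripper 100

```text
time: 1.4
tool_pos: [537.0, 79.9, 226.8]
tcp_rot: [3.141, 0.0, 1.571]
contact_force: [0.2, 0.2, -0.5]
grip_width: 91.3
finger_force: 0.0
```

```bash
python3 - <<'E'
from h import *
print(bot.get_obs()['tool_pos'],bot.get_obs()['tcp_rot'])
c=bot.get_calibration('wrist'); i=bot.capture('wrist'); cv2.imwrite('pics/w2.png',i); np.save('c2.npy',c,allow_pickle=True); print(c)
E
```

```text
[537.04514431  79.85240368 226.76033395] [3.14145411e+00 2.41629859e-05 1.57054405e+00]
{'vfov': 61.535878347396036, 'cx': 312.230881932187, 'cy': 203.8473081258679, 'eye': array([536.40133826, 160.21420462, 385.952249  ]), 'rotation': array([ 2.83706459e+00, -6.11044301e-05, -6.88046889e-04])}
```

View pics/w2.png

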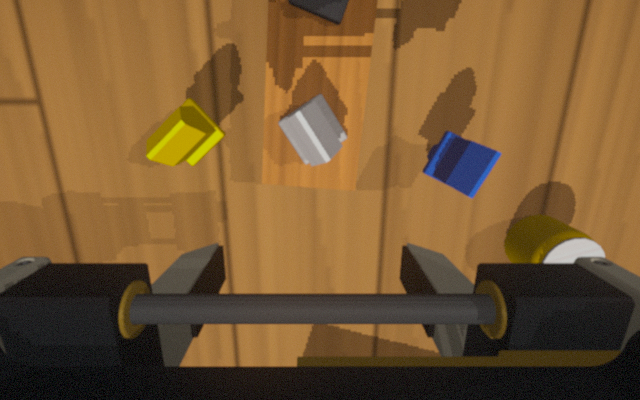

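The steel tool is at (313,130), with its edge running diagonally, upper left to lower right. Yellow at (185,135) and blue at (462,163) leave room on both sides. I'll crop in to get the edge line.

```bash
python3 - <<'E'
from h import *
i=cv2.imread('pics/w2.png')
cv2.imwrite('pics/w2c.png',cv2.resize(i[85:175,260:370],(770,600),fx=0,fy=0,interpolation=cv2.INTER_CUBIC))
E
```

```text
(no output)
```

View pics/w2c.png

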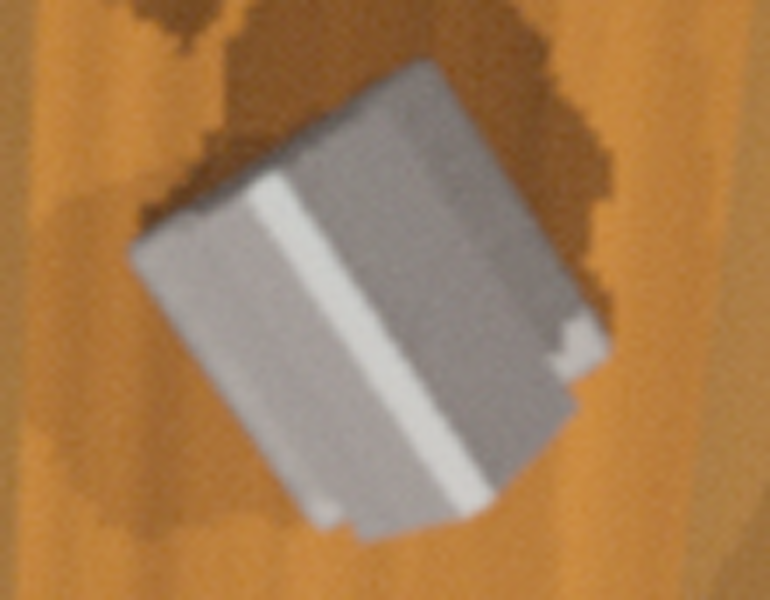

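The chisel edge runs from (297.9,112.4) to (327.9,160.8). The shoulder corners are at (278.6,121.8), (321.4,94), (347.1,136.8) and (306.4,163.8).

```bash
python3 - <<'E'
from h import *
c=np.load('c2.npy',allow_pickle=True).item()
e=[onz(c,297.9,112.4,136),onz(c,327.9,160.8,136)]
d=e[1]-e[0]; print(e,np.linalg.norm(d),np.degrees(np.arctan2(d[1],d[0])),(e[0]+e[1])/2)
P=np.array([onz(c,260+x/7,85+y/6.667,80) for x,y in ((130,248),(430,60),(610,345),(325,528))]); print(P,P.mean(0))
for k in range(4):
    v=P[(k+1)%4]-P[k]; print(np.linalg.norm(v),np.degrees(np.arctan2(v[1],v[0])))
E
```

```text
[array([526.11361616, 150.53148601, 136.        ]), array([548.13377439, 115.47616355, 136.        ])] 41.3976207276509 -57.86483139832875 [537.12369528 133.00382478 136.        ]
[[506.55263402 139.98265689  80.        ]
 [544.38502393 163.72969301  80.        ]
 [567.75869271 127.21265852  80.        ]
 [531.0389614  102.31663254  80.        ]] [537.43382802 133.31041024  80.        ]
44.66778985589472 32.11610646643559
43.35691639867951 -57.377677434751476
44.36384538193572 -145.862677837125
44.925600935978956 123.02751555196781
```

The edge length of 41.4 mm matches the known 42, and the edge centre and shoulder centre agree at (537.2,133.2). The edge direction is −57.5°, so the gripper turns +32.5° and closes across the 30 mm side.

Call:
jog_arm --targets '[{"xyz": [0.333, 0, 0], "spin": 0}, {"xyz": [0.333, 0, 0], "spin": 0}, {"xyz": [0, 0, 0.1], "spin": -0.945}, {"xyz": [0, 0, 0.1], "spin": -0.945}, {"xyz": [0, 0, 0.1], "spin": -0.945}, {"xyz": [0, 0, 0.1], "spin": -0.945}, {"xyz": [0, 0, 0.1], "spin": -0.945}, {"xyz": [0, 0, 0.1], "spin": -0.945}, {"xyz": [0, 0, 0], "spin": 0}, {"xyz": [0, 0, 0], "spin": 0}]' --gripper 70

```text
time: 2.7
tool_pos: [537.2, 133.3, 179.0]
tcp_rot: [3.141, 0.0, 2.136]
contact_force: [-0.9, 0.2, 0.0]
grip_width: 64.1
finger_force: 0.0
```

Call:
jog_arm --targets '[{"xyz": [0, 0, 0.23], "spin": 0}, {"xyz": [0, 0, 0.23], "spin": 0}, {"xyz": [0, 0, 0.23], "spin": 0}, {"xyz": [0, 0, 0.23], "spin": 0}, {"xyz": [0, 0, 0.15], "spin": 0}, {"xyz": [0, 0, 0.08], "spin": 0}, {"xyz": [0, 0, 0], "spin": 0}, {"xyz": [0, 0, 0], "spin": 0}, {"xyz": [0, 0, 0], "spin": 0}, {"xyz": [0, 0, 0], "spin": 0}]'

```text
time: 3.95
tool_pos: [537.2, 133.3, 87.1]
tcp_rot: [3.141, 0.0, 2.138]
contact_force: [1.0, 0.6, 0.3]
grip_width: 64.2
finger_force: 0.0
```

Call:
jog_arm --targets '[{"xyz": [0, 0, 0], "spin": 0}, {"xyz": [0, 0, 0], "spin": 0}, {"xyz": [0, 0, 0], "spin": 0}, {"xyz": [0, 0, 0], "spin": 0}, {"xyz": [0, 0, 0], "spin": 0}, {"xyz": [0, 0, 0], "spin": 0}, {"xyz": [0, 0, 0], "spin": 0}, {"xyz": [0, 0, 0], "spin": 0}, {"xyz": [0, 0, 0], "spin": 0}, {"xyz": [0, 0, 0], "spin": 0}]' --gripper 0

```text
time: 5.2
tool_pos: [537.2, 133.4, 86.8]
tcp_rot: [3.141, 0.0, 2.138]
contact_force: [1.9, 1.8, -1.4]
grip_width: 29.8
finger_force: 30.0
```

Call:
jog_arm --targets '[{"xyz": [0, 0, -0.1], "spin": 0}, {"xyz": [0, 0, -0.25], "spin": 0}, {"xyz": [0, 0, -0.35], "spin": 0}, {"xyz": [0, 0, -0.35], "spin": 0}, {"xyz": [0, 0, -0.35], "spin": 0}, {"xyz": [0, 0, -0.35], "spin": 0}, {"xyz": [0, 0, -0.2], "spin": 0}, {"xyz": [0, 0, -0.05], "spin": 0}, {"xyz": [0, 0, 0], "spin": 0}, {"xyz": [0, 0, 0], "spin": 0}]'

```text
time: 6.45
tool_pos: [536.4, 133.2, 245.6]
tcp_rot: [-3.139, -0.001, 2.138]
contact_force: [-0.3, 0.3, -5.9]
grip_width: 30.0
finger_force: 30.0
```

```bash
python3 - <<'E'
from h import *
s=bot.get_calibration('scene'); d=bot.get_calibration('side')
i=bot.capture('side'); j=bot.capture('scene')
cv2.imwrite('pics/side2.png',i); cv2.imwrite('pics/scene2.png',j)
# anvil face: bright low-saturation region
for n,im,c in(('scene',j,s),('side',i,d)):
    hsv=cv2.cvtColor(im,cv2.COLOR_BGR2HSV)
    m=cv2.inRange(hsv,(0,0,165),(180,40,255))
    u,v=proj(c,(600,-272,140)); r=np.zeros_like(m); cv2.circle(r,(int(u),int(v)),65,255,-1); m&=r
    cs=max(cv2.findContours(m,cv2.RETR_EXTERNAL,cv2.CHAIN_APPROX_NONE)[0],key=cv2.contourArea)
    q=cv2.approxPolyDP(cv2.convexHull(cs),5,True)[:,0]
    print(n,cv2.contourArea(cs),q.tolist()); P=np.array([onz(c,*p,140)[:2] for p in q]); print(P.round(1))
    for k in range(len(P)):
        w=P[(k+1)%len(P)]-P[k]; print(np.linalg.norm(w).round(1),np.degrees(np.arctan2(w[1],w[0])).round(1))
E
```

```text
scene 1745.0 [[242, 158], [168, 192], [150, 176], [222, 145]]
[[ 516.  -216.9]
 [ 700.5 -268. ]
 [ 683.6 -344. ]
 [ 499.8 -294.9]]
191.5 -15.5
77.8 -102.6
190.3 165.0
79.6 78.3
side 3143.5 [[440, 266], [435, 278], [354, 291], [345, 256], [424, 242]]
[[ 685.6 -347. ]
 [ 652.3 -368.6]
 [ 478.3 -315.4]
 [ 513.7 -219. ]
 [ 704.7 -269.7]]
39.7 -147.1
181.9 163.0
102.6 69.9
197.6 -14.8
79.6 -103.9
```

The face edges from both cameras put the anvil's x axis at −15.1°, and the hole is near (555.5,−271.5). I turn the tool to yaw 74.9° (+0.831 spin), then carry it across.

Call:
jog_arm --targets '[{"xyz": [0, 0, 0], "spin": 0.9}, {"xyz": [0, 0, 0], "spin": 0.9}, {"xyz": [0, 0, 0], "spin": 0.9}, {"xyz": [0, 0, 0], "spin": 0.9}, {"xyz": [0, 0, 0], "spin": 0.9}, {"xyz": [0, 0, 0], "spin": 0.9}, {"xyz": [0, 0, 0], "spin": 0.9}, {"xyz": [0, 0, 0], "spin": 0.9}, {"xyz": [0, 0, 0], "spin": 0.9}, {"xyz": [0, 0, 0], "spin": 0.21}]'

```text
time: 7.8
tool_pos: [536.8, 133.3, 246.3]
tcp_rot: [-3.141, 0.0, 1.307]
contact_force: [-0.5, 0.3, -6.1]
grip_width: 29.4
finger_force: 30.0
```

```bash
cat >> h.py <<'E'
def rel(target):
    o=bot.get_obs(); R=Rotation.from_euler('xyz',o['tcp_rot']).as_matrix()
    print('tcp',o['tool_pos'].round(1),o['tcp_rot'].round(4),'units',((R.T@(np.array(target,float)-o['tool_pos']))/80).round(4),'F',o['contact_force'].round(1))
E
python3 -c "
from h import *
rel((541,-328,245))"
```

```text
tcp [536.8 133.3 246.3] [-3.1409e+00  4.0000e-04  1.3065e+00] units [-5.5521  1.5562  0.0172] F [-0.5  0.3 -6.1]
```

Call:
jog_arm --targets '[{"xyz": [-0.3, 0.084, 0], "spin": 0}, {"xyz": [-0.62, 0.174, 0], "spin": 0}, {"xyz": [-0.62, 0.174, 0], "spin": 0}, {"xyz": [-0.62, 0.174, 0], "spin": 0}, {"xyz": [-0.62, 0.174, 0], "spin": 0}, {"xyz": [-0.62, 0.174, 0], "spin": 0}, {"xyz": [-0.62, 0.174, 0], "spin": 0}, {"xyz": [-0.62, 0.174, 0], "spin": 0}, {"xyz": [-0.62, 0.174, 0], "spin": 0}, {"xyz": [-0.29, 0.08, 0], "spin": 0}]'

```text
time: 9.05
tool_pos: [540.6, -330.8, 245.9]
tcp_rot: [-3.141, 0.0, 1.306]
contact_force: [0.6, 0.6, -5.4]
grip_width: 30.2
finger_force: 30.0
```

Call:
jog_arm --targets '[{"xyz": [0, 0, 0], "spin": 0}, {"xyz": [0, 0, 0], "spin": 0}, {"xyz": [0, 0, 0], "spin": 0}, {"xyz": [0, 0, 0], "spin": 0}, {"xyz": [0, 0, 0], "spin": 0}, {"xyz": [0, 0, 0], "spin": 0}, {"xyz": [0, 0, 0], "spin": 0}, {"xyz": [0, 0, 0], "spin": 0}, {"xyz": [0, 0, 0], "spin": 0}, {"xyz": [0, 0, 0], "spin": 0}]'

```text
time: 10.3
tool_pos: [541.3, -327.8, 246.7]
tcp_rot: [3.142, -0.0, 1.307]
contact_force: [-0.2, 0.6, -5.0]
grip_width: 30.1
finger_force: 30.0
```

```bash
python3 - <<'E'
from h import *
c=bot.get_calibration('wrist'); i=bot.capture('wrist'); cv2.imwrite('pics/w3.png',i); np.save('c3.npy',c,allow_pickle=True)
rel((555.5,-271.5,245)); print(proj(c,(555.5,-271.5,140)))
E
```

```text
tcp [ 541.3 -327.9  246.7] [ 3.1415 -0.      1.3067] units [ 0.7263 -0.0125  0.0217] F [ 0.1  0.1 -5.2]
(np.float64(311.36841270296645), np.float64(128.21387976322856))
```

View pics/w3.png

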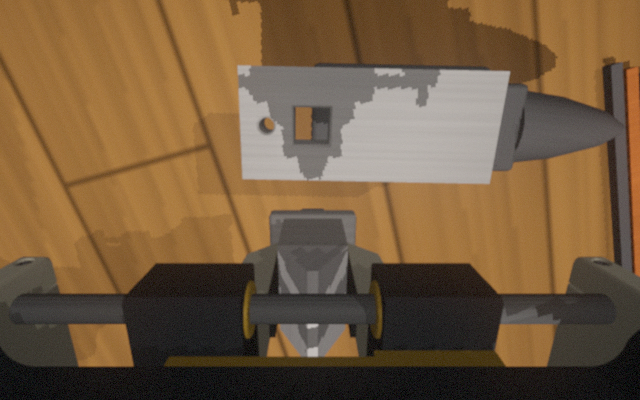

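The square hole shows at about (312,126), close to the predicted (311,128). The held tool's shoulder front edge is at row 211. I'll crop and compute yaw.

```bash
python3 - <<'E'
from h import *
i=cv2.imread('pics/w3.png')
cv2.imwrite('pics/w3c.png',np.vstack([cv2.resize(i[95:157,265:365],(800,496)*1,interpolation=cv2.INTER_CUBIC)]))
c=np.load('c3.npy',allow_pickle=True).item()
g=cv2.cvtColor(i,cv2.COLOR_BGR2HSV)
m=cv2.morphologyEx(cv2.inRange(g,(0,0,80),(180,70,255)),cv2.MORPH_OPEN,np.ones((3,3)))
for lo,hi,pick,n in ((40,100,'first','top'),(150,200,'last','bottom')):
    pts=[]
    for u in range(255,486):
        k=np.flatnonzero(m[lo:hi,u]); 
        if len(k): pts.append(onz(c,u,lo+(k[0] if pick=='first' else k[-1]+1)-.5,140)[:2])
    vx,vy,x,y=cv2.fitLine(np.float32(pts),cv2.DIST_HUBER,0,.01,.01).ravel()
    nrm=np.array([-vy,vx]); r=(np.array(pts)-[x,y])@nrm
    print(n,len(pts),np.degrees(np.arctan(vy/vx)),x,y,np.std(r))
P=np.array([onz(c,*p,140) for p in((238,66),(508,71),(491,184),(242,179))]); print(P.round(1))
E
```

```text
top 231 -16.033052 608.70746 -240.36507 0.26424112817124323
bottom 231 -16.29613 590.47046 -324.7818 0.2637727581947675
[[ 515.2 -214.2  140. ]
 [ 706.4 -269.5  140. ]
 [ 685.1 -352.7  140. ]
 [ 490.6 -295.7  140. ]]
```

View pics/w3c.png

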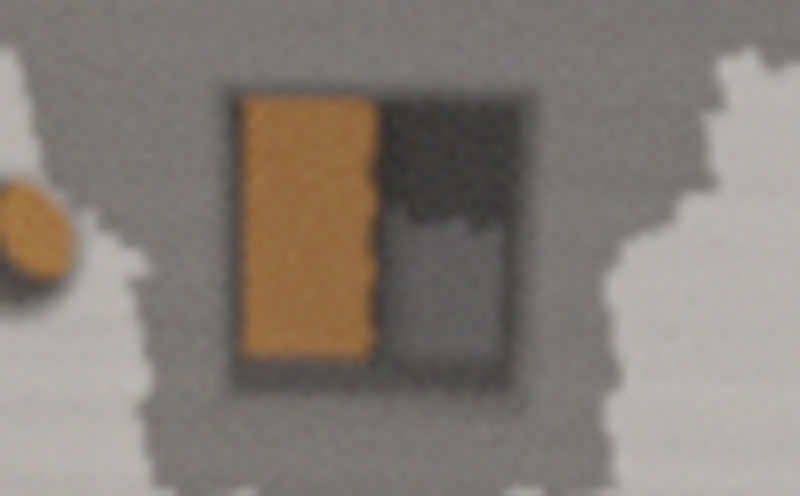

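```bash
python3 - <<'E'
from h import *
c=np.load('c3.npy',allow_pickle=True).item()
Q=[(232,95),(524,95),(514,390),(233,390)]
P=np.array([onz(c,265-.44+x/8,95-.44+y/8,140) for x,y in Q]); print(P.round(1),P.mean(0)); 
print([np.linalg.norm(P[(k+1)%4]-P[k]).round(1) for k in range(4)])
o=bot.get_obs(); R=Rotation.from_euler('xyz',o['tcp_rot']).as_matrix()
for z in(7,17):
    print(z,[np.round(proj(c,o['tool_pos']+R@np.array([23,y,z])),1) for y in(-23,23)])
i=cv2.imread('pics/w3.png'); g=cv2.cvtColor(i,cv2.COLOR_BGR2GRAY); S=cv2.cvtColor(i,cv2.COLOR_BGR2HSV)[...,1]
print(g[204:224,315],S[204:224,315]); print(g[205:222,290]); print(S[215,262:280],S[215,345:362]); print(S[225,262:280],S[225,345:362])
rel(P.mean(0)+[0,0,100])
E
```

```text
[[ 546.7 -252.3  140. ]
 [ 573.5 -259.6  140. ]
 [ 565.7 -286.3  140. ]
 [ 539.1 -279.1  140. ]] [ 556.22041135 -269.30795187  140.        ]
[np.float64(27.8), np.float64(27.8), np.float64(27.6), np.float64(27.8)]
7 [array([268.9, 213. ]), array([356.9, 213. ])]
17 [array([271.2, 207.1]), array([354.6, 207.1])]
[129 131 132 127  99  82  69  80  81  88  97 106 116 112 101  87  78  81
  77  74] [156 146 144 146 134  59  48  39  27  36  32  21  23  22  19  34  22  33
  25  29]
[138 136 137 133 126 103  87  79  88  93 108 113 112  99  83  77  81]
[158 155 151 153 155 149 146 130  71  37  25  29  24  26  31  27  29  27] [ 26  25  23  19  31  30  23  25  28  37  91 139 155 155 153 154 148]
[153 149 154 145 150 152 160 114  53  30  21  25  25  21  21  23  26  29] [ 24  19  20  25  22  21  21  21  25  34  68 128 155 150 147 156 149]
tcp [ 541.3 -327.9  246.7] [ 3.1415 -0.      1.3067] units [ 0.7551 -0.011   0.0842] F [ 0.1  0.1 -5.2]
```

The hole measures 27.8 mm square, with its centre at (556.2,−269.3) and the anvil yaw at −16°. The in-hand shoulder edge agrees with the pose to about 1 mm. I move over the hole, trim the spin by 0.15, and start down.

Call:
jog_arm --targets '[{"xyz": [0.25, -0.004, 0], "spin": 0.15}, {"xyz": [0.25, 0.0, 0], "spin": 0}, {"xyz": [0.25, 0.0, 0], "spin": 0}, {"xyz": [0, 0, 0], "spin": 0}, {"xyz": [0, 0, 0.15], "spin": 0}, {"xyz": [0, 0, 0.15], "spin": 0}, {"xyz": [0, 0, 0.1], "spin": 0}, {"xyz": [0, 0, 0.05], "spin": 0}, {"xyz": [0, 0, 0], "spin": 0}, {"xyz": [0, 0, 0], "spin": 0}]'

```text
time: 11.6
tool_pos: [557.4, -270.2, 211.2]
tcp_rot: [3.141, 0.0, 1.292]
contact_force: [-0.8, 0.8, -6.2]
grip_width: 29.6
finger_force: 30.0
```

```bash
python3 - <<'E'
from h import *
rel((556.1,-269.7,195))
j=bot.capture('scene'); i=bot.capture('side'); s=bot.get_calibration('scene'); d=bot.get_calibration('side')
u,v=map(int,proj(s,(556,-270,165))); a,b=map(int,proj(d,(556,-270,165)))
print(u,v,a,b)
f=lambda im,x,y:cv2.resize(im[y-30:y+30,x-40:x+40],(400,300),interpolation=cv2.INTER_CUBIC)
cv2.imwrite('pics/chk.png',np.hstack([f(j,u,v),f(i,a,b)]))
E
```

```text
tcp [ 557.4 -270.2  211.2] [3.1406e+00 3.0000e-04 1.2917e+00] units [ 0.0011 -0.0181  0.2022] F [-0.8  0.8 -6.2]
212 150 373 256
```

View pics/chk.png

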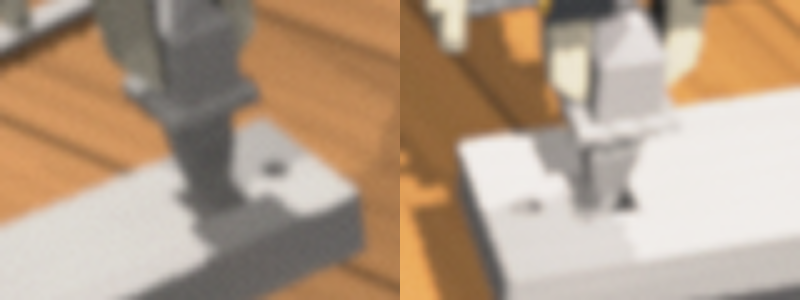

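Both views show the shank tip over the hole, at scene (212,159) and side (372,266). I trim tool y by −1.4 mm and ease in.

Call:
jog_arm --targets '[{"xyz": [0, -0.016, 0], "spin": 0}, {"xyz": [0, 0, 0.05], "spin": 0}, {"xyz": [0, 0, 0.05], "spin": 0}, {"xyz": [0, 0, 0.05], "spin": 0}, {"xyz": [0, 0, 0.05], "spin": 0}, {"xyz": [0, 0, 0.05], "spin": 0}, {"xyz": [0, 0, 0.03], "spin": 0}, {"xyz": [0, 0, 0.03], "spin": 0}, {"xyz": [0, 0, 0], "spin": 0}, {"xyz": [0, 0, 0], "spin": 0}]'

```text
time: 12.95
tool_pos: [556.1, -269.7, 186.1]
tcp_rot: [3.141, 0.0, 1.292]
contact_force: [1.6, -0.0, -5.7]
grip_width: 29.7
finger_force: 30.0
```

Call:
jog_arm --targets '[{"xyz": [0, 0, 0.03], "spin": 0}, {"xyz": [0, 0, 0.03], "spin": 0}, {"xyz": [0, 0, 0.03], "spin": 0}, {"xyz": [0, 0, 0.03], "spin": 0}, {"xyz": [0, 0, 0.03], "spin": 0}, {"xyz": [0, 0, 0.03], "spin": 0}, {"xyz": [0, 0, 0], "spin": 0}, {"xyz": [0, 0, 0], "spin": 0}, {"xyz": [0, 0, 0], "spin": 0}, {"xyz": [0, 0, 0], "spin": 0}]'

```text
time: 14.2
tool_pos: [556.1, -269.6, 171.6]
tcp_rot: [3.141, 0.0, 1.292]
contact_force: [0.0, 0.3, -5.1]
grip_width: 30.0
finger_force: 30.0
```

The full-width shank has gone in freely. I continue to about 1 mm above home.

Call:
jog_arm --targets '[{"xyz": [0, 0, 0.03], "spin": 0}, {"xyz": [0, 0, 0.03], "spin": 0}, {"xyz": [0, 0, 0.03], "spin": 0}, {"xyz": [0, 0, 0.03], "spin": 0}, {"xyz": [0, 0, 0.02], "spin": 0}, {"xyz": [0, 0, 0.02], "spin": 0}, {"xyz": [0, 0, 0.01], "spin": 0}, {"xyz": [0, 0, 0], "spin": 0}, {"xyz": [0, 0, 0], "spin": 0}, {"xyz": [0, 0, 0], "spin": 0}]'

```text
time: 15.45
tool_pos: [556.1, -269.6, 158.0]
tcp_rot: [3.141, 0.0, 1.292]
contact_force: [0.7, -0.2, -5.6]
grip_width: 29.8
finger_force: 30.0
```

Call:
jog_arm --targets '[{"xyz": [0, 0, 0.006], "spin": 0}, {"xyz": [0, 0, 0.006], "spin": 0}, {"xyz": [0, 0, 0.004], "spin": 0}, {"xyz": [0, 0, 0], "spin": 0}, {"xyz": [0, 0, 0], "spin": 0}, {"xyz": [0, 0, 0], "spin": 0}, {"xyz": [0, 0, 0], "spin": 0}, {"xyz": [0, 0, 0], "spin": 0}, {"xyz": [0, 0, 0], "spin": 0}, {"xyz": [0, 0, 0], "spin": 0}]'

```text
time: 16.7
tool_pos: [556.0, -269.6, 156.8]
tcp_rot: [3.141, 0.0, 1.292]
contact_force: [-1.9, 1.9, -1.8]
grip_width: 29.6
finger_force: 30.0
```

The vertical load has come off (−5.6 to −1.8 N), so the shoulder is landing. I release to about 60 mm, which leaves room for the shoulder.

Call:
jog_arm --targets '[{"xyz": [0, 0, 0], "spin": 0}, {"xyz": [0, 0, 0], "spin": 0}, {"xyz": [0, 0, 0], "spin": 0}, {"xyz": [0, 0, 0], "spin": 0}, {"xyz": [0, 0, 0], "spin": 0}, {"xyz": [0, 0, 0], "spin": 0}, {"xyz": [0, 0, 0], "spin": 0}, {"xyz": [0, 0, 0], "spin": 0}, {"xyz": [0, 0, 0], "spin": 0}, {"xyz": [0, 0, 0], "spin": 0}]' --gripper 75

```text
time: 17.95
tool_pos: [556.0, -269.6, 156.7]
tcp_rot: [3.142, -0.0, 1.292]
contact_force: [-1.1, -0.2, -0.0]
grip_width: 69.0
finger_force: 0.0
```

Call:
jog_arm --targets '[{"xyz": [0, 0, -0.1], "spin": 0}, {"xyz": [0, 0, -0.2], "spin": 0}, {"xyz": [0, 0, -0.25], "spin": 0}, {"xyz": [0, 0, -0.25], "spin": 0}, {"xyz": [0, 0, -0.25], "spin": 0}, {"xyz": [-0.3, 0, -0.1], "spin": 0}, {"xyz": [-0.4, 0, 0], "spin": 0}, {"xyz": [-0.1, 0, 0], "spin": 0}, {"xyz": [0, 0, 0], "spin": 0}, {"xyz": [0, 0, 0], "spin": 0}]'

```text
time: 19.2
tool_pos: [538.5, -330.5, 248.5]
tcp_rot: [-3.141, -0.001, 1.292]
contact_force: [0.2, 0.6, 0.5]
grip_width: 68.7
finger_force: 0.0
```

```bash
python3 - <<'E'
from h import *
rel((556,-269.6,240)); j=bot.capture('scene'); i=bot.capture('side'); w=bot.capture('wrist')
s=bot.get_calibration('scene'); d=bot.get_calibration('side')
u,v=map(int,proj(s,(556,-270,165))); a,b=map(int,proj(d,(556,-270,165)))
f=lambda im,x,y:cv2.resize(im[y-30:y+30,x-40:x+40],(400,300),interpolation=cv2.INTER_CUBIC)
cv2.imwrite('pics/end.png',np.vstack([np.hstack([f(j,u,v),f(i,a,b)]),np.hstack([cv2.resize(j,(400,250)),cv2.resize(w,(400,250))])]))
E
```

```text
tcp [ 538.5 -330.5  248.5] [-3.1413e+00 -6.0000e-04  1.2922e+00] units [0.7924 0.0008 0.1071] F [0.2 0.6 0.5]
```

View pics/end.png

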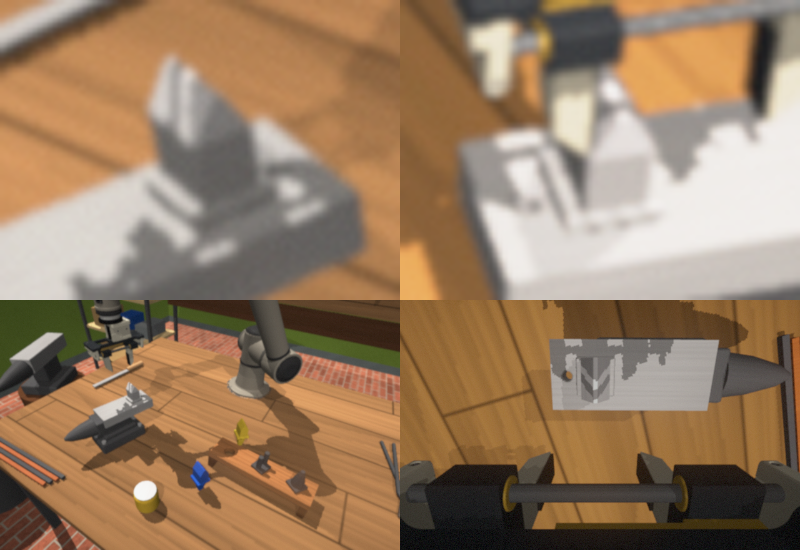

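The tool sits flat on the anvil, square to it, with its shoulder on the face (scene crop around (212,155)). The fork and bick are still in the rack, the look-alikes have not moved, and the gripper is clear.

```bash
python3 -c "
from plant import bot
print(bot.close_job())"
```

```text
the job is handed in; nothing more can be done
None
```

The hot-cut tool is in the anvil's square hole with its shoulder flat on the face, released with the gripper clear; the fork and bick are still in the rack, and the job was handed in at about 19 s of the 42 s limit.

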